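Shim the detector seat to beam height and roll down the light seal

TASK

Get the detector base ready for its cover: first stack blue plates on its seat, squared up on those already there, until the top of the stack meets the red line on the gauge post beside it, and no higher. Then roll the hand roller firmly along the black seal strip on the base's wall, with the roller and not the fingers, until all six sections sit down flat on the wall. Finally stand the roller on its green pad, and leave the screwdriver, jar and lens mount alone.

Things in the scene. Friction and masses are not known exactly. Their poses are not given: they have to be found in the camera images.
- base: detector base, fixed to the bench: grey plate 150 (x) x 220 (y) x 12 mm, origin at the centre of its underside, z up. An aluminium wall 30 mm thick, 214 mm long and 40 mm high runs along its y at x = -60 mm; the seal strip lies along the top of this wall
- seat (a point): centre of the steel seat's top face, on the base at x +20, y 0, z 15 mm; the plates are stacked here with their axes parallel to the base's (long side along the base's y). The stack is to be five plates (60 mm) high, to the red line
- mark (a point): middle of the red line (4 mm high) on the white gauge post, 60 mm above the seat and 75 mm to its side (base +y); the post is 12 mm square and stands 92 mm above the bench
- strip_left (a point): the base +y end of the seal strip, on the centre line of the wall, at the height of the wall's top face (40 mm above the bench)
- strip_right (a point): the base -y end of the seal strip, likewise; the strip is 210 mm long
- section1 (a joint): section 1 of 6 of the black seal strip, counted from strip_left to strip_right; each cap is 24 mm wide, 35 mm long and 4 mm thick. Value in m: 0 stands 5 mm off the wall (top 9 mm above it, a yellow tongue showing in the gap), 0.005 is pressed down flat (top 4 mm above the wall). It slides straight down against about 6 N of friction and stays where it is left
- section2 (a joint): section 2 of 6 of the black seal strip, counted from strip_left to strip_right; each cap is 24 mm wide, 35 mm long and 4 mm thick. Value in m: 0 stands 5 mm off the wall (top 9 mm above it, a yellow tongue showing in the gap), 0.005 is pressed down flat (top 4 mm above the wall). It slides straight down against about 6 N of friction and stays where it is left
- section3 (a joint): section 3 of 6 of the black seal strip, counted from strip_left to strip_right; each cap is 24 mm wide, 35 mm long and 4 mm thick. Value in m: 0 stands 5 mm off the wall (top 9 mm above it, a yellow tongue showing in the gap), 0.005 is pressed down flat (top 4 mm above the wall). It slides straight down against about 6 N of friction and stays where it is left
- section4 (a joint): section 4 of 6 of the black seal strip, counted from strip_left to strip_right; each cap is 24 mm wide, 35 mm long and 4 mm thick. Value in m: 0 stands 5 mm off the wall (top 9 mm above it, a yellow tongue showing in the gap), 0.005 is pressed down flat (top 4 mm above the wall). It slides straight down against about 6 N of friction and stays where it is left
- section5 (a joint): section 5 of 6 of the black seal strip, counted from strip_left to strip_right; each cap is 24 mm wide, 35 mm long and 4 mm thick. Value in m: 0 stands 5 mm off the wall (top 9 mm above it, a yellow tongue showing in the gap), 0.005 is pressed down flat (top 4 mm above the wall). It slides straight down against about 6 N of friction and stays where it is left
- section6 (a joint): section 6 of 6 of the black seal strip, counted from strip_left to strip_right; each cap is 24 mm wide, 35 mm long and 4 mm thick. Value in m: 0 stands 5 mm off the wall (top 9 mm above it, a yellow tongue showing in the gap), 0.005 is pressed down flat (top 4 mm above the wall). It slides straight down against about 6 N of friction and stays where it is left
- plate_a: blue spacer plate, 40 (its x) x 60 (its y) x 12 mm, 78 g, flat on the bench at the start; origin at the centre of its underside, z up. May be absent (None): three to five of the loose plates a to e are there, always enough for the job
- plate_b: blue spacer plate, 40 (its x) x 60 (its y) x 12 mm, 78 g, flat on the bench at the start; origin at the centre of its underside, z up. May be absent (None): three to five of the loose plates a to e are there, always enough for the job
- plate_c: blue spacer plate, 40 (its x) x 60 (its y) x 12 mm, 78 g, flat on the bench at the start; origin at the centre of its underside, z up. May be absent (None): three to five of the loose plates a to e are there, always enough for the job
- plate_d: blue spacer plate, 40 (its x) x 60 (its y) x 12 mm, 78 g, flat on the bench at the start; origin at the centre of its underside, z up. May be absent (None): three to five of the loose plates a to e are there, always enough for the job
- plate_e: blue spacer plate, 40 (its x) x 60 (its y) x 12 mm, 78 g, flat on the bench at the start; origin at the centre of its underside, z up. May be absent (None): three to five of the loose plates a to e are there, always enough for the job
- plate_f: blue spacer plate like the others, already lying on the seat (always there); origin at the centre of its underside
- plate_g: blue spacer plate like the others, already lying on plate_f; absent (None) in some starts
- roller: hand roller that stands on two free-turning black wheels (diameter 32, width 60 mm, axles along its y at x +26 and -26 mm); it rolls along its x. Steel deck 86 x 72 mm with its top at 40 mm, on it a red grip block 28 x 28 mm square from height 40 to 88 mm. Origin below the block at the bottom of the wheels, z up. about 0.34 kg
- wheel_a (a joint): turning angle of the roller's wheel at its +x end, rad, unlimited
- pad: green pad 120 (x) x 110 (y) x 4 mm, fixed to the bench, where the roller belongs; origin at the centre of its underside. Any heading of the roller will do
- driver: short red-handled screwdriver, 130 mm long, lying on the bench, not to be disturbed; origin under its middle
- jar: white jar with black lid, 52 mm across, 60 mm high, not to be disturbed; origin under its middle
- mount: lens mount on a post, 92 mm high with a 44 mm foot, not to be disturbed; origin under its foot
Mind the look-alikes: they are no part of the job. What is shaped like the plate_d but purple or white is not meant.

How it is judged:
By the outcome, as a careful person would: the job done as asked, in the order asked, and still so for the second after the job is handed in, with the robot touching nothing.
Of plate_a, plate_b, plate_c, plate_d only 3 to 4 are there at a start; the rules pass over those that are not, and their reading is None.
Of plate_e, plate_g only 1 to 1 are there at a start; the rules pass over those that are not, and their reading is None.
At some moment in a run one of roller may be knocked a few centimetres aside while the robot is not near it.
Once in a run the grip may slacken for a moment while it holds something.
It also fails if it takes over 208 s, if anything falls off the work surface, if the arm or the gripper's body presses on something with over 40 N, if the wrist force passes 120 N, or if a joint passes its speed limit or range.

ROBOT

A 7-joint arm with a two-finger parallel gripper is mounted at the origin on the work surface. World frame = base frame: x ahead of the robot, y to its left, z up, the work surface at z = 0. Lengths are in m, angles in rad, forces in N, time in s.
With the tool pointing down it reaches from about 0.35 to 0.9 m from the base axis. Payload 8.1 kg.
Tool frame: the origin (TCP) lies midway between the tips of the shut fingers; the grasp point (between the pads) lies behind it (arm.tcp_to_grasp is the z of the grasp point in the tool frame, in m); z points along the fingers, y is the line along which they close (so a half turn about z gives the same grasp; the last joint's range is limited). The gripper opens to 92 mm and grips with 3 to 60 N. Pads are 19 mm wide; open, the fingers measure 130 mm over their backs; the gripper's body (75 mm by 190 mm) begins 47 mm behind the grasp point.
Start: joints at [1.115, 0.434, 0.025, 1.573, -0.012, 1.134, -0.075], TCP at [0.216, -0.587, 0.19] pointing down, gripper open.
Joint ranges: [-2.62, 2.62], [-0.44, 2.09], [-1.27, 1.32], [0.08, 2.57], [-1.32, 4.46], [0.12, 2], [-2.74, 2.74]. Speed limits (rad/s): [2.22, 2.22, 3.01, 3.01, 3.14, 3.14, 3.14].

INTERFACE

Orientations are given as a rotation vector (axis times angle).
In Python, from cell import readout, vision, arm gives the robot as it stands.
- The arm moves only by the tool carry_out, never from a script. Its argument "increments" is one flat list of numbers, 6 for each row, row after row: the shift along the world's x, y, z in mm, then the turn, a rotation vector about the world's x, y, z in rad. In form: [tx, ty, tz, wx, wy, wz, tx, ty, tz, wx, wy, wz, ...]. A call has 1 to 20 rows; each row shifts and turns the commanded pose from where the row before left it; what a row does not reach is not made up. A row lasts 1/8 s, in which the tool goes at most 62.5 mm and 10.7 degrees, less where a joint would pass 70% of its speed; a pose out of reach is approached as far as the arm can. A call with a gripper value outside its range is refused whole. "grip" is the closure, from 0 (fully open) to 1 (shut), set as the call begins (left out, the last holds). The fingers move at their own pace and stop on an object; "newtons" is the grip in N (left out, the last holds). Time passes only in rows, so rows that do not move let the fingers close. It gives the time, the measured TCP pose, the force, the opening and the grip force at its end, in the units of the state.
- readout.observe(): the state, without advancing time (a new reading comes with each control period).
- vision.get_image(name): name is "scene" or "side" or "wrist"; returns the picture (420x560x3 uint8, red, green, blue); there is no depth.
- vision.calibration(name): a dict with "fov_y" (degrees; the focal length in pixels is half the picture's height over the tangent of half this angle, whatever the lens; pixels are square), "cx", "cy" (the principal point, pixels), "k1" (the pictures are not rectified: a ray, as slopes to the right and down, at radius r is drawn at 1 + k1 r^2 times it, then the intrinsics apply), "pose" (4x4, takes a point from camera to world coordinates). Camera axes: x right, y up, looking along -z (the intrinsics and any distortion apply to the point x, -y, -z); pixel columns grow to the right and rows downward; lengths in m; the calibration is good to about 2 mm. A picture is of the moment at which its call begins: read the wrist's pose just before it. calibration takes no time and is no camera call; for the wrist camera it gives the pose at the moment of the call.
- arm.sign_off(): hands the job in; it is judged then, once.
The state is a dict: "clock": time; "joints": joint angles; "dq": joint speeds; "joint_efforts": joint torques, N m; "position": TCP position; "ee_rot": TCP orientation; "force": force on the tool from outside, world axes, zero at the start; "ft_torque": the same for the moment, N m; "width": opening from 0.0 (shut) to 1.0 (fully open); "gripper_force": force on a finger pad.
Only numpy, scipy, OpenCV 4.12 (cv2) and the standard library are available. Lean on these libraries where they do the work, as an engineer would, in place of code of your own. Each camera call takes 0.05 s, during which the arm holds its last target. There are 200 camera calls.

## Working session

There is one attempt and no reset: what is moved stays moved. The work goes in short steps, Python scripts to look and compute and a tool call to move; the robot and the scene stay as the last step left them, time stands still between calls to the robot, and variables do not carry over. Pictures are saved under pics/ and viewed, at most 14 in all, crops included, and the job is handed in when it is done.

Besides the shell and the picture viewer there is one more tool, called after "Request:" by a JSON object that holds its "fn" and its "kwargs", one argument or row to a line. carry_out: Moves the arm, as the interface text tells. Its arguments: {"type":"object","properties":{"increments":{"type":"array","items":{"type":"number"}},"grip":{"type":"number"},"newtons":{"type":"number"}},"required":["increments"]}

```bash
mkdir -p pics; ls; cat > h.py <<'E'
import numpy as np, cv2
from cell import readout, vision, arm
def grab(n,f=None):
    c=vision.calibration(n); im=vision.get_image(n)
    if f: cv2.imwrite('pics/'+f,im[:,:,::-1])
    return im,c
def foc(c): return 210/np.tan(np.radians(c['fov_y'])/2)
def ray(c,uv):
    f=foc(c); uv=np.asarray(uv,float).reshape(-1,2)
    d=(uv-[c['cx'],c['cy']])/f
    s=d.copy()
    for _ in range(30): s=d/(1+c['k1']*(s**2).sum(1,keepdims=True))
    P=np.array(c['pose']); D=np.c_[s[:,0],-s[:,1],-np.ones(len(s))]@P[:3,:3].T
    return P[:3,3],D
def onz(c,uv,z):
    o,D=ray(c,uv); return o+D*((z-o[2])/D[:,2:3])
def proj(c,X):
    P=np.array(c['pose']); q=(np.asarray(X,float).reshape(-1,3)-P[:3,3])@P[:3,:3]
    s=np.c_[q[:,0]/-q[:,2],-q[:,1]/-q[:,2]]; s=s*(1+c['k1']*(s**2).sum(1,keepdims=True))
    return s*foc(c)+[c['cx'],c['cy']]
def st():
    s=readout.observe(); print({k:np.round(s[k],4).tolist() for k in ('clock','position','ee_rot','force','width','gripper_force','joints')}); return s
E
python3 - <<'E'
from h import *
st(); print(arm.tcp_to_grasp)
for n in('scene','side','wrist'):
    im,c=grab(n,n+'0.png'); print(n,c['fov_y'],c['cx'],c['cy'],c['k1'],np.round(c['pose'],3).tolist())
E
```

```text
pics
{'clock': 0.0, 'position': [0.2157, -0.586, 0.1888], 'ee_rot': [-3.0914, -0.5508, 0.0007], 'force': [-0.6566, -0.7495, -0.1176], 'width': 1.0014, 'gripper_force': 0.0, 'joints': [1.1154, 0.4352, 0.025, 1.5741, -0.0116, 1.134, -0.0751]}
-0.0188
scene 47.433078417775505 275.5746089305387 216.77300792110998 -0.04137962007843801 [[0.796, -0.336, 0.503, 1.196], [0.605, 0.447, -0.659, -0.758], [-0.004, 0.829, 0.559, 0.746], [0.0, 0.0, 0.0, 1.0]]
side 52.78017810909585 271.0749955112037 212.4888171719592 0.012335973416674846 [[-0.973, 0.16, -0.168, 0.402], [-0.232, -0.625, 0.745, 0.819], [0.015, 0.764, 0.645, 0.806], [0.0, 0.0, 0.0, 1.0]]
wrist 71.34632043245563 280.4451111630572 207.06715395976138 -0.006416687008228631 [[0.345, 0.901, 0.264, 0.287], [-0.939, 0.332, 0.096, -0.562], [-0.001, -0.281, 0.96, 0.384], [0.0, 0.0, 0.0, 1.0]]
```

View pics/scene0.png

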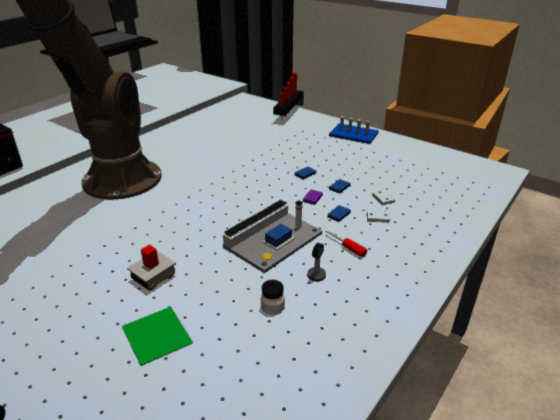

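View pics/side0.png

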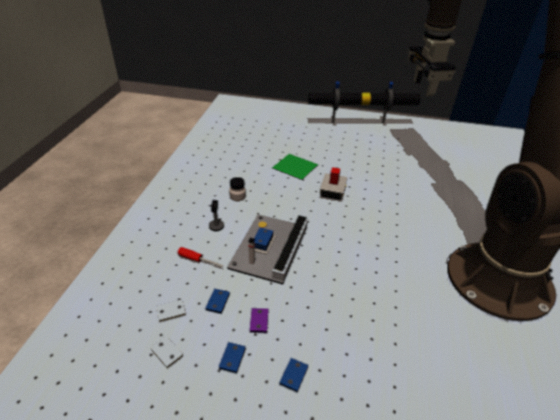

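The scene view shows the base around (275,235), three loose blue plates at (305,172), (340,186) and (340,213), a purple decoy at (313,196), the roller at (150,265) and the pad at (157,335). The side view agrees: plates at (217,300), (232,357) and (294,374), roller at (334,185).

```bash
cat >> h.py <<'E'
def mask(im,col):
    h,s,v=[a.astype(int) for a in cv2.split(cv2.cvtColor(im,cv2.COLOR_RGB2HSV))]
    m={'blue':(h>98)&(h<122)&(s>140)&(v>40),'green':(h>45)&(h<75)&(s>150)&(v>60),'red':((h<6)|(h>174))&(s>170)&(v>90),'yellow':(h>18)&(h<32)&(s>140)&(v>100)}[col]
    return m.astype(np.uint8)
def blobs(m,amin=25):
    n,l,s,c=cv2.connectedComponentsWithStats(m)
    return [(c[i],s[i],(l==i).astype(np.uint8)) for i in range(1,n) if s[i][4]>=amin]
def rect(b):
    cs,_=cv2.findContours(b,cv2.RETR_EXTERNAL,cv2.CHAIN_APPROX_NONE); return max(cs,key=len).reshape(-1,2)
E
python3 - <<'E'
from h import *
for n in('scene','side'):
    im=cv2.imread(f'pics/{n}0.png')[:,:,::-1].copy(); c=vision.calibration(n)
    for col,z in(('blue',.012),('green',.004),('red',.08),('yellow',.02)):
        for ce,s,b in blobs(mask(im,col)):
            P=onz(c,rect(b),z)[:,:2]; r=cv2.minAreaRect((P*1000).astype(np.float32))
            print(n,col,np.round(ce),s[4],'z%.3f'%z,np.round(onz(c,ce,z)[0,:2],3),np.round(r[0]),np.round(r[1]),round(r[2]))
    x,y=(215,185) if n=='scene' else (215,195)
    cv2.imwrite(f'pics/c_{n}.png',cv2.resize(im[y:y+90,x:x+120,::-1],None,fx=6.6,fy=6.6,interpolation=2))
E
```

```text
scene blue [354. 133.] 504 z0.012 [0.431 0.723] [427. 728.] [161. 120.] 12
scene blue [305. 172.] 108 z0.012 [0.456 0.368] [457. 369.] [59. 43.] 80
scene blue [340. 185.] 123 z0.012 [0.587 0.361] [587. 359.] [43. 67.] 2
scene blue [339. 212.] 159 z0.012 [0.663 0.231] [663. 232.] [59. 40.] 89
scene blue [278. 232.] 211 z0.012 [0.584 0.055] [583.  56.] [63. 43.] 86
scene green [156. 335.] 2306 z0.004 [ 0.595 -0.374] [ 592. -371.] [108. 120.] 69
scene red [354. 246.] 154 z0.080 [0.812 0.04 ] [811.  41.] [24. 61.] 77
scene red [148. 249.] 87 z0.080 [ 0.445 -0.253] [ 444. -253.] [27. 27.] 81
scene yellow [267. 256.] 50 z0.020 [ 0.628 -0.05 ] [628. -50.] [22. 23.] 37
side blue [263. 237.] 204 z0.012 [0.606 0.009] [607.   8.] [63. 40.] 86
side blue [217. 301.] 287 z0.012 [0.656 0.242] [656. 241.] [59. 36.] 87
side blue [232. 357.] 406 z0.012 [0.58  0.373] [580. 371.] [59. 36.] 88
side blue [293. 375.] 444 z0.012 [0.449 0.38 ] [449. 378.] [58. 36.] 79
side green [295. 166.] 555 z0.004 [ 0.589 -0.363] [ 590. -365.] [101. 114.] 69
side red [335. 171.] 38 z0.080 [ 0.449 -0.258] [ 449. -259.] [18. 28.] 7
side red [189. 254.] 158 z0.080 [0.745 0.177] [745. 177.] [22. 59.] 80
side yellow [366.  96.] 61 z0.020 [ 0.391 -0.941] [ 391. -940.] [34. 74.] 4
side yellow [262. 224.] 31 z0.020 [ 0.62  -0.034] [620. -34.] [17. 17.] 14
```

View pics/c_scene.png

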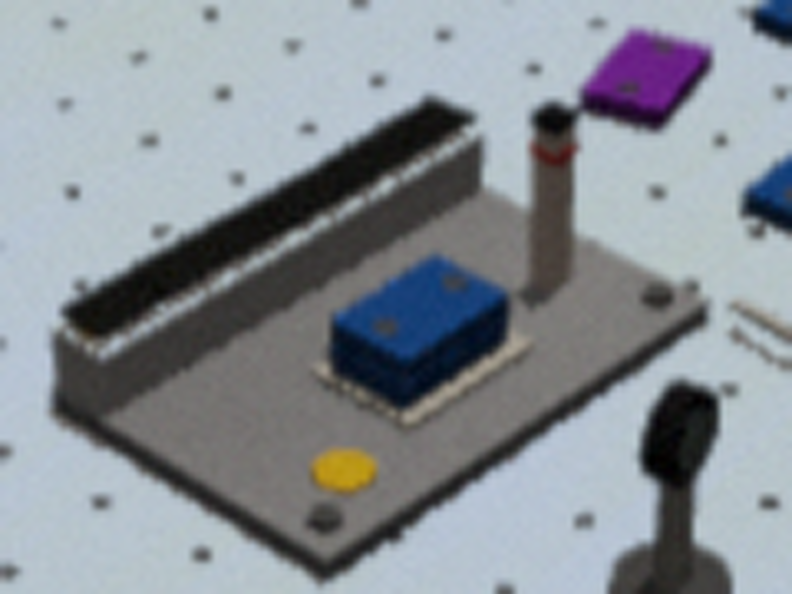

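View pics/c_side.png

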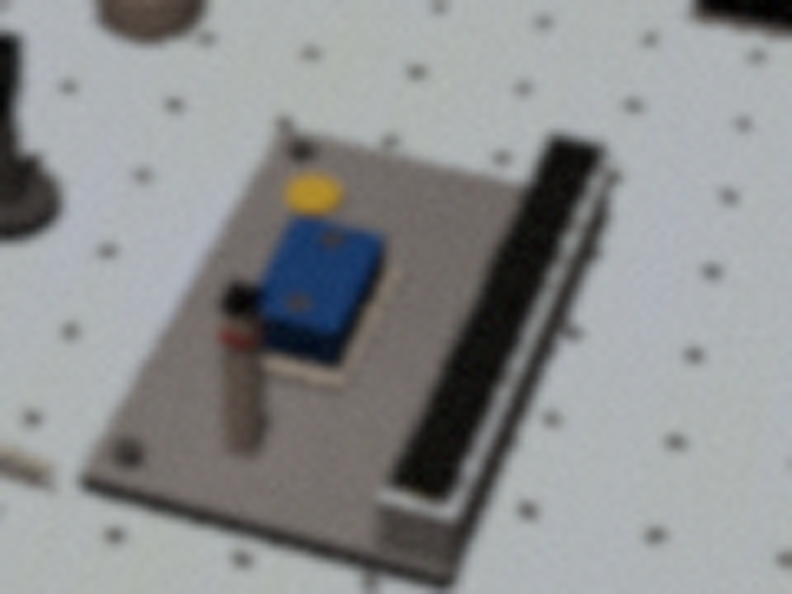

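Two plates already lie on the seat (a side seam is visible, and yellow/red line on the post), so all three loose ones are needed. I'll move over the base for a close look.

Request:
{"fn": "carry_out", "kwargs": {
  "increments": [23, 43, 4, 0, 0, 0.076, 23, 43, 4, 0, 0, 0.076, 23, 43, 4, 0, 0, 0.076, 23, 43, 4, 0, 0, 0.076, 23, 43, 4, 0, 0, 0.076, 23, 43, 4, 0, 0, 0.076, 23, 43, 4, 0, 0, 0.076, 23, 43, 4, 0, 0, 0.076, 23, 43, 4, 0, 0, 0.076, 23, 43, 4, 0, 0, 0.076, 23, 43, 4, 0, 0, 0.076, 23, 43, 4, 0, 0, 0.076, 23, 43, 4, 0, 0, 0.076, 23, 43, 4, 0, 0, 0.076, 23, 43, 4, 0, 0, 0.076, 23, 43, 4, 0, 0, 0.076, 0, 0, 0, 0, 0, 0, 0, 0, 0, 0, 0, 0],
  "grip": 0
}}

```text
clock: 2.4
position: [0.5836, 0.1009, 0.2531]
ee_rot: [-2.224, -2.218, 0.002]
force: [0.0, -1.0, 0.0]
width: 0.997
gripper_force: 0.0
```

```bash
python3 - <<'E'
from h import *
st(); im,c=grab('wrist','w1.png')
for ce,s,b in blobs(mask(im,'blue'),300):
    print(np.round(ce),s)
    for z in(.012,.039):
        P=onz(c,rect(b),z)[:,:2]; r=cv2.minAreaRect((P*1000).astype(np.float32)); print(z,np.round(r[0],1),np.round(r[1],1),round(r[2],1))
E
```

```text
{'clock': 2.4, 'position': [0.5836, 0.1009, 0.2531], 'ee_rot': [-2.2242, -2.2184, 0.0019], 'force': [0.0089, -1.0207, 0.0176], 'width': 0.9972, 'gripper_force': 0.0, 'joints': [0.1281, 0.3976, -0.5565, 1.5244, 0.2153, 1.2822, -0.4577]}
[334.  75.] [ 320   53   31   47 1216]
0.012 [657.6 234.2] [58.8 39.5] 88.7
0.039 [653.1 230.5] [55.1 37.1] 88.7
[292. 225.] [279 206  30  38 722]
0.012 [603.3  18.8] [62.6 41.1] 84.4
0.039 [602.1  28.4] [58.7 38.5] 84.4
```

View pics/w1.png

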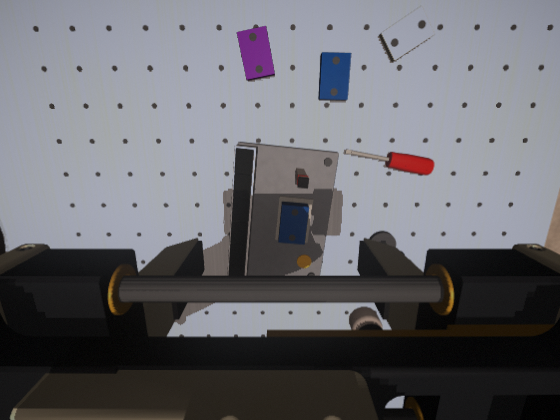

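The wrist view shows the stack on the seat at (292,225), the loose plate at (334,75) and purple plate at (255,53). The blue plate near the driver goes first.

Request:
{"fn": "carry_out", "kwargs": {
  "increments": [12, 22, -20, 0, 0, -0.02, 12, 22, -30, 0, 0, 0, 12, 22, -35, 0, 0, 0, 13, 22, -35, 0, 0, 0, 13, 23, -35, 0, 0, 0, 12, 22, -25, 0, 0, 0, 0, 0, 0, 0, 0, 0, 0, 0, 0, 0, 0, 0]
}}

```text
clock: 3.45
position: [0.6583, 0.2327, 0.0743]
ee_rot: [2.247, 2.194, -0.0]
force: [-0.6, -0.7, 0.7]
width: 1.001
gripper_force: 0.0
```

```bash
cat >> h.py <<'E'
def look(f=None,zs=(.012,),amin=300,col='blue'):
    s=st(); im,c=grab('wrist',f); p=np.array(s['position'])*1000
    for ce,sa,b in blobs(mask(im,col),amin):
        for z in zs:
            P=onz(c,rect(b),z)[:,:2]; r=cv2.minAreaRect((P*1000).astype(np.float32)); print(col,z,np.round(ce),'c',np.round(r[0],1),'size',np.round(r[1],1),round(r[2],1),'from tcp',np.round(np.array(r[0])-p[:2],1),'box',sa[:4])
    return im,c,s
E
python3 -c "
from h import *
look('w2.png')"
```

```text
{'clock': 3.45, 'position': [0.6583, 0.2327, 0.0743], 'ee_rot': [2.247, 2.1941, -0.0003], 'force': [-0.5788, -0.7157, 0.6654], 'width': 1.0006, 'gripper_force': 0.0, 'joints': [-0.1257, 0.7054, -0.4897, 1.4673, 0.3587, 1.0583, -0.7168]}
blue 0.012 [20. 42.] c [454.8 371.9] size [60.2 31.4] 75.8 from tcp [-203.5  139.2] box [ 0  0 40 86]
blue 0.012 [179.  44.] c [582. 366.] size [59.3 39.4] 88.2 from tcp [-76.3 133.2] box [151   3  56  84]
blue 0.012 [280. 190.] c [658.6 247.8] size [33.2 38.5] 88.6 from tcp [ 0.3 15.1] box [259 171  43  37]
```

Request:
{"fn": "carry_out", "kwargs": {
  "increments": [0, 1.5, -25, 0, 0, 0, 0, 0, -25, 0, 0, 0, 0, 0, -14, 0, 0, 0, 0, 0, -6, 0, 0, 0, 0, 0, 0, 0, 0, 0]
}}

```text
clock: 4.12
position: [0.6582, 0.2358, 0.0042]
ee_rot: [2.246, 2.196, 0.001]
force: [-0.4, 0.4, -0.5]
width: 0.997
gripper_force: 0.0
```

Request:
{"fn": "carry_out", "kwargs": {
  "increments": [0, 0, 0, 0, 0, 0, 0, 0, 0, 0, 0, 0, 0, 0, 0, 0, 0, 0, 0, 0, 0, 0, 0, 0, 0, 0, 0, 0, 0, 0, 0, 0, 0, 0, 0, 0],
  "grip": 1,
  "newtons": 30
}}

```text
clock: 4.88
position: [0.6579, 0.2359, 0.0036]
ee_rot: [2.246, 2.197, -0.0]
force: [-0.1, -0.3, 0.4]
width: 0.399
gripper_force: 0.0
```

Request:
{"fn": "carry_out", "kwargs": {
  "increments": [0, 0, 20, 0, 0, 0, 0, 0, 40, 0, 0, 0, 0, 0, 40, 0, 0, 0, 0, 0, 0, 0, 0, 0, 0, 0, 0, 0, 0, 0]
}}

```text
clock: 5.5
position: [0.658, 0.2359, 0.1044]
ee_rot: [2.246, 2.196, 0.001]
force: [0.9, 0.4, -0.5]
width: 0.006
gripper_force: 0.0
```

```bash
python3 -c "
from h import *
p=readout.observe()['position'][2]
look('w3.png',(.012,p+.007,.039))"
```

```text
{'clock': 5.5, 'position': [0.658, 0.2359, 0.1044], 'ee_rot': [2.2455, 2.1963, 0.001], 'force': [0.9272, 0.4016, -0.5378], 'width': 0.0065, 'gripper_force': 0.0, 'joints': [-0.1252, 0.6791, -0.5, 1.4365, 0.3429, 1.1122, -0.7057]}
blue 0.012 [44. 52.] c [450. 373.] size [59.3 39.4] 78.9 from tcp [-208.   137.1] box [19 13 48 80]
blue 0.11140136575081448 [44. 52.] c [522.5 351.1] size [38.8 25.8] 78.9 from tcp [-135.5  115.2] box [19 13 48 80]
blue 0.039 [44. 52.] c [469.7 367. ] size [53.7 35.7] 78.9 from tcp [-188.3  131.2] box [19 13 48 80]
blue 0.012 [191.  57.] c [581.8 365.7] size [59.4 39.2] 88.3 from tcp [-76.3 129.8] box [167  21  49  74]
blue 0.11140136575081448 [191.  57.] c [608.7 346.4] size [38.9 25.6] 88.3 from tcp [-49.3 110.5] box [167  21  49  74]
blue 0.039 [191.  57.] c [589.1 360.4] size [53.8 35.5] 88.3 from tcp [-68.9 124.6] box [167  21  49  74]
blue 0.012 [280. 185.] c [658.2 246.8] size [33.8 38.5] 88.7 from tcp [ 0.2 11. ] box [261 170  39  34]
blue 0.11140136575081448 [280. 185.] c [658.8 268.6] size [22.1 25.2] 88.7 from tcp [ 0.8 32.7] box [261 170  39  34]
blue 0.039 [280. 185.] c [658.4 252.7] size [30.7 34.8] 88.7 from tcp [ 0.4 16.9] box [261 170  39  34]
```

View pics/w3.png

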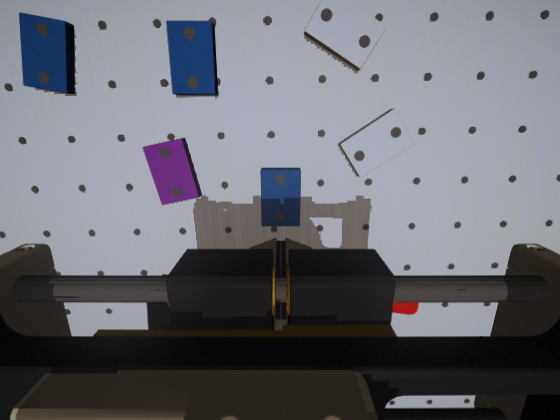

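The fingers closed above the plate without gripping it: the tips apparently ride higher when open (linkage arc), and the plate at (280,196) has not moved. I'll pre-open to about 51 mm and feel for the bench in small steps.

Request:
{"fn": "carry_out", "kwargs": {
  "increments": [0, 0, 0, 0, 0, 0, 0, -2, 0, 0, 0, 0, 0, 0, 0, 0, 0, 0, 0, 0, 0, 0, 0, 0, 0, 0, 0, 0, 0, 0, 0, 0, 0, 0, 0, 0, 0, 0, -40, 0, 0, 0, 0, 0, -40, 0, 0, 0, 0, 0, -14, 0, 0, 0, 0, 0, -6, 0, 0, 0, 0, 0, 0, 0, 0, 0],
  "grip": 0.45
}}

```text
clock: 6.92
position: [0.6586, 0.2345, 0.0047]
ee_rot: [2.246, 2.197, 0.002]
force: [-0.8, -0.6, 0.2]
width: 0.547
gripper_force: 0.0
```

```bash
python3 - <<'E'
from h import *
s=st(); im,c=grab('side','s2.png'); u=proj(c,s['position'])[0].astype(int); print(u)
cv2.imwrite('pics/s2c.png',cv2.resize(im[u[1]-60:u[1]+30,u[0]-60:u[0]+60,::-1],None,fx=6.6,fy=6.6,interpolation=2))
E
```

```text
{'clock': 6.925, 'position': [0.6586, 0.2345, 0.0047], 'ee_rot': [2.2455, 2.1965, 0.0022], 'force': [-0.8087, -0.5786, 0.202], 'width': 0.5474, 'gripper_force': 0.0, 'joints': [-0.1401, 0.7777, -0.465, 1.5188, 0.4004, 0.9392, -0.7499]}
[217 299]
```

View pics/s2c.png

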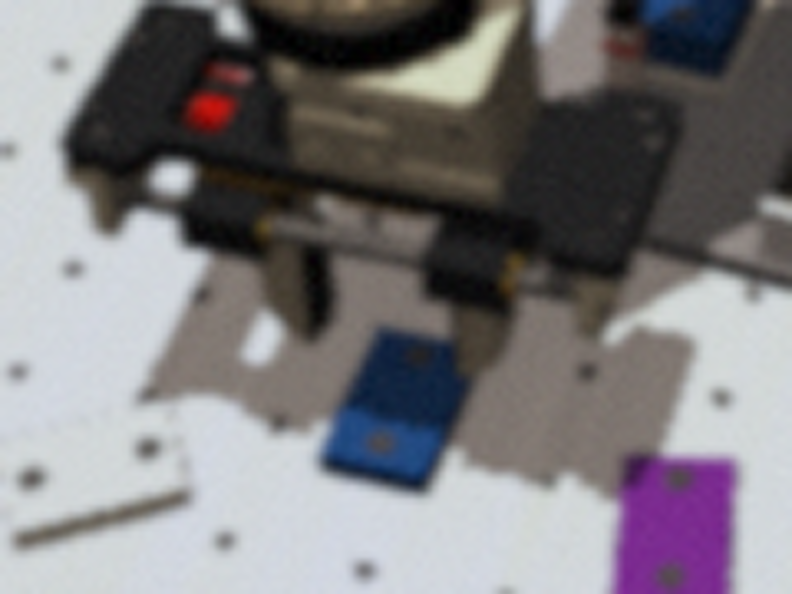

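The picture shows the finger tips at crop (315,335) and (480,375), above or behind where the TCP projects. I'll triangulate the tips with the scene camera.

```bash
python3 - <<'E'
from h import *
s=st(); im,c=grab('scene','sc2.png'); u=proj(c,s['position'])[0].astype(int); print(u)
im2=cv2.imread('pics/w3.png');cw=vision.calibration('wrist'); print('wrist tcp',proj(cw,s['position']))
cv2.imwrite('pics/sc2c.png',cv2.resize(im[u[1]-60:u[1]+30,u[0]-60:u[0]+60,::-1],None,fx=6.6,fy=6.6,interpolation=2))
E
```

```text
{'clock': 6.975, 'position': [0.6588, 0.2345, 0.0051], 'ee_rot': [2.2454, 2.1962, 0.003], 'force': [1.011, 0.5913, -0.0874], 'width': 0.5529, 'gripper_force': 0.0, 'joints': [-0.14, 0.7772, -0.4651, 1.5186, 0.4005, 0.9393, -0.7499]}
[338 213]
wrist tcp [[279.93543141 229.62696585]]
```

View pics/sc2c.png

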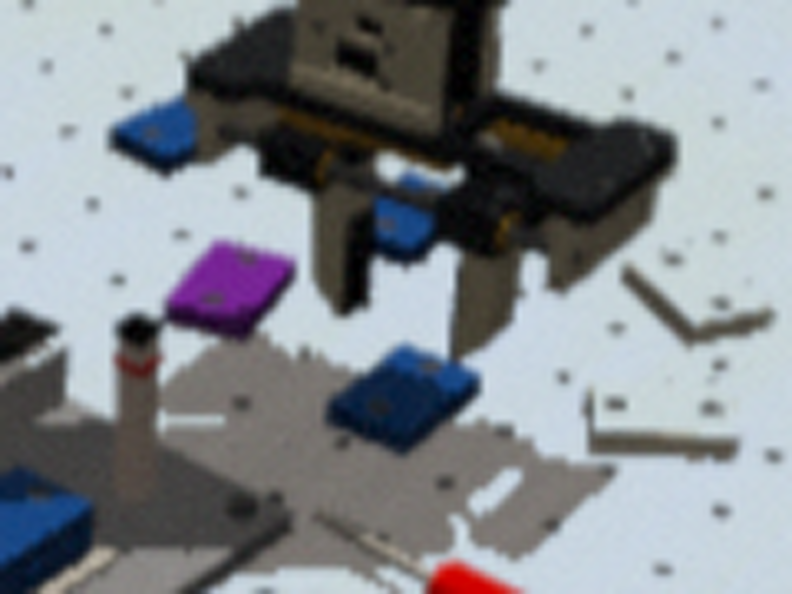

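```bash
python3 - <<'E'
from h import *
def tri(a,b):
    o1,d1=ray(vision.calibration('scene'),a);o2,d2=ray(vision.calibration('side'),b);d1=d1[0];d2=d2[0]
    t=np.linalg.lstsq(np.c_[d1,-d2],o2-o1,rcond=None)[0]; return np.round([(o1+d1*t[0]+o2+d2*t[1])/2, (o1+d1*t[0]-o2-d2*t[1])],4).tolist()
f=lambda p,o:(np.array(p)/6.6+o)
S=(278,153);T=(157,239)
print(tri(f((400,335),S),f((397,355),T)))
print('-x finger',tri(f((340,312),S),f((480,378),T)))
print('+x finger',tri(f((455,357),S),f((312,338),T)))
E
```

```text
[[0.6565, 0.2373, 0.0346], [-0.0002, -0.0001, 0.0]]
-x finger [[0.6258, 0.2391, 0.0336], [-0.0001, -0.0, 0.0]]
+x finger [[0.6858, 0.2367, 0.035], [-0.0039, -0.002, 0.0]]
```

Both views place the tips at z≈0.034 while the TCP reads 0.005, so the real tips sit ~29 mm above the reported TCP. I'll descend further, gently.

Request:
{"fn": "carry_out", "kwargs": {
  "increments": [0, 0, -10, 0, 0, 0, 0, 0, -8, 0, 0, 0, 0, 0, -4, 0, 0, 0, 0, 0, 0, 0, 0, 0]
}}

```text
clock: 7.52
position: [0.6576, 0.2338, -0.0189]
ee_rot: [-2.246, -2.197, 0.001]
force: [-0.5, 0.2, 0.1]
width: 0.552
gripper_force: 0.0
```

```bash
python3 - <<'E'
from h import *
s=st(); a,c=grab('scene','sc3.png'); b,c2=grab('side','s3.png')
u=proj(c,[.6588,.2345,.012])[0].astype(int);v=proj(c2,[.6588,.2345,.012])[0].astype(int);print(u,v)
g=lambda im,u:cv2.resize(im[u[1]-35:u[1]+20,u[0]-35:u[0]+35,::-1],None,fx=5.6,fy=5.6,interpolation=2)
cv2.imwrite('pics/x3.png',np.hstack([g(a,u),g(b,v)]))
E
```

```text
{'clock': 7.525, 'position': [0.6576, 0.2338, -0.0189], 'ee_rot': [-2.2455, -2.1967, 0.0013], 'force': [-0.4651, 0.1642, 0.0916], 'width': 0.5522, 'gripper_force': 0.0, 'joints': [-0.1457, 0.8039, -0.4544, 1.5327, 0.4143, 0.9027, -0.7608]}
[338 211] [217 297]
```

View pics/x3.png

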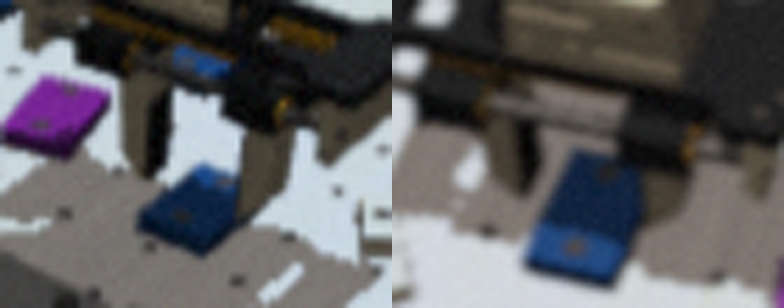

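```bash
python3 - <<'E'
from h import *
def tri(a,b):
    o1,d1=ray(vision.calibration('scene'),a);o2,d2=ray(vision.calibration('side'),b);d1=d1[0];d2=d2[0]
    t=np.linalg.lstsq(np.c_[d1,-d2],o2-o1,rcond=None)[0]; return np.round([(o1+d1*t[0]+o2+d2*t[1])/2, (o1+d1*t[0]-o2-d2*t[1])],4).tolist()
print(tri((330.7,207.8),(229,302.7)),tri((347.6,215.6),(204.9,296.8)))
E
```

```text
[[0.6296, 0.24, 0.0096], [0.0018, 0.0009, -0.0002]] [[0.6888, 0.2359, 0.0088], [-0.0008, -0.0004, 0.0]]
```

Tips are now at ≈9 mm. Going 5 mm lower in small steps, then closing.

Request:
{"fn": "carry_out", "kwargs": {
  "increments": [0, 0, -1.5, 0, 0, 0, 0, 0, -1.5, 0, 0, 0, 0, 0, -1, 0, 0, 0, 0, 0, -1, 0, 0, 0, 0, 0, 0, 0, 0, 0]
}}

```text
clock: 8.25
position: [0.6579, 0.2339, -0.0235]
ee_rot: [2.246, 2.197, -0.0]
force: [0.2, 0.4, -0.4]
width: 0.55
gripper_force: 0.0
```

Request:
{"fn": "carry_out", "kwargs": {
  "increments": [0, 0, 0, 0, 0, 0, 0, 0, 0, 0, 0, 0, 0, 0, 0, 0, 0, 0, 0, 0, 0, 0, 0, 0, 0, 0, 0, 0, 0, 0, 0, 0, 0, 0, 0, 0],
  "grip": 1,
  "newtons": 30
}}

```text
clock: 9.0
position: [0.6579, 0.234, -0.0234]
ee_rot: [2.246, 2.197, -0.0]
force: [0.3, -0.8, 1.2]
width: 0.008
gripper_force: 0.0
```

```bash
python3 - <<'E'
from h import *
s=st(); a,c=grab('scene','sc4.png'); b,c2=grab('side','s4.png'); w,cw=grab('wrist','w4.png')
u=proj(c,[.6588,.2345,.012])[0].astype(int);v=proj(c2,[.6588,.2345,.012])[0].astype(int);print(u,v)
g=lambda im,u:cv2.resize(im[u[1]-35:u[1]+20,u[0]-35:u[0]+35,::-1],None,fx=5.6,fy=5.6,interpolation=2)
cv2.imwrite('pics/x4.png',np.vstack([np.hstack([g(a,u),g(b,v)]),cv2.resize(w[130:330,20:540,::-1],(784,300))]))
E
```

```text
{'clock': 9.0, 'position': [0.6579, 0.234, -0.0234], 'ee_rot': [2.2457, 2.1968, -0.0001], 'force': [0.2542, -0.7536, 1.2203], 'width': 0.0084, 'gripper_force': 0.0, 'joints': [-0.1469, 0.809, -0.4522, 1.535, 0.4174, 0.8948, -0.7631]}
[338 211] [217 297]
```

View pics/x4.png

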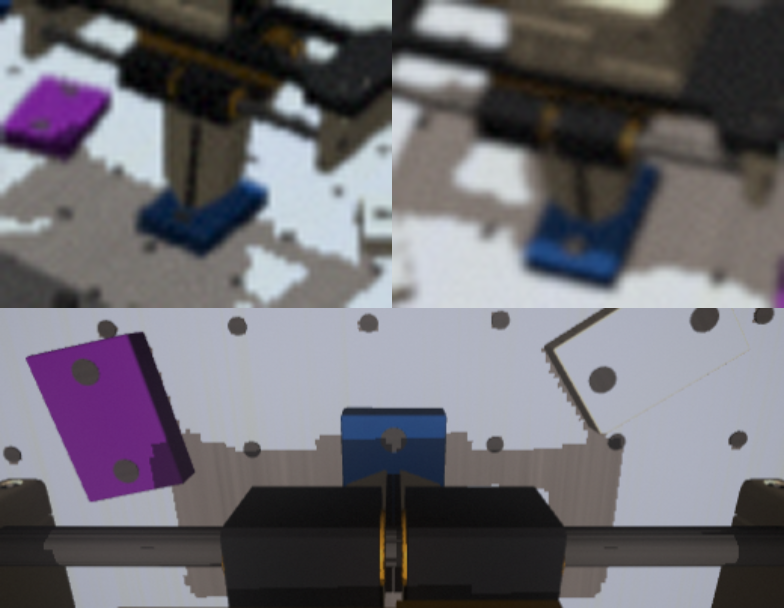

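The shut fingers are standing just above the plate's top (tip ≈13–14 mm), centred on it. So the real offset is about 37 mm; I need ~11 mm more.

Request:
{"fn": "carry_out", "kwargs": {
  "increments": [0, 0, 4, 0, 0, 0, 0, 0, 0, 0, 0, 0, 0, 0, 0, 0, 0, 0, 0, 0, 0, 0, 0, 0, 0, 0, 0, 0, 0, 0, 0, 0, -5, 0, 0, 0, 0, 0, -4, 0, 0, 0, 0, 0, -3, 0, 0, 0, 0, 0, -1, 0, 0, 0, 0, 0, -1, 0, 0, 0, 0, 0, 0, 0, 0, 0],
  "grip": 0.45
}}

```text
clock: 10.52
position: [0.658, 0.234, -0.0333]
ee_rot: [2.246, 2.197, 0.0]
force: [-0.2, 0.4, -0.1]
width: 0.551
gripper_force: 0.0
```

Request:
{"fn": "carry_out", "kwargs": {
  "increments": [0, 0, 0, 0, 0, 0, 0, 0, 0, 0, 0, 0, 0, 0, 0, 0, 0, 0, 0, 0, 0, 0, 0, 0],
  "grip": 1,
  "newtons": 30
}}

```text
clock: 11.02
position: [0.658, 0.234, -0.0332]
ee_rot: [2.246, 2.197, 0.0]
force: [-0.0, -0.2, 1.4]
width: 0.43
gripper_force: 30.0
```

Gripped (39.6 mm, 30 N). I'll carry it high past the stack to see the stack unobstructed from the camera side.

Request:
{"fn": "carry_out", "kwargs": {
  "increments": [0, 0, 30, 0, 0, 0, 0, 0, 50, 0, 0, 0, 0, 0, 50, 0, 0, 0, -7, -39, 13, 0, 0, -0.01, -7, -39, 10, 0, 0, -0.01, -7, -39, 0, 0, 0, -0.01, -7, -39, 0, 0, 0, -0.01, -7, -39, 0, 0, 0, -0.01, -7, -39, 0, 0, 0, -0.01, -7, -39, 0, 0, 0, -0.01, -7, -39, 0, 0, 0, -0.005, 0, 0, 0, 0, 0, 0, 0, 0, 0, 0, 0, 0]
}}

```text
clock: 12.65
position: [0.6019, -0.0774, 0.1197]
ee_rot: [-2.326, -2.111, -0.001]
force: [0.7, 0.7, 0.2]
width: 0.435
gripper_force: 30.0
```

```bash
python3 -c "
from h import *
look('w5.png',(.012,.039,.052,.159),200)"
```

```text
{'clock': 12.65, 'position': [0.6019, -0.0774, 0.1197], 'ee_rot': [-2.3262, -2.1109, -0.0008], 'force': [0.7059, 0.6643, 0.181], 'width': 0.4352, 'gripper_force': 29.9999, 'joints': [0.3834, 0.5231, -0.5012, 1.6724, 0.2849, 1.0193, -0.3088]}
blue 0.012 [268.  84.] c [601.4  30.9] size [64.5 42.9] 84.4 from tcp [ -0.6 108.2] box [246  48  46  73]
blue 0.039 [268.  84.] c [602.1  27.7] size [58.7 39.1] 84.4 from tcp [  0.2 105.1] box [246  48  46  73]
blue 0.052 [268.  84.] c [602.4  26.3] size [56.  37.2] 84.4 from tcp [  0.5 103.6] box [246  48  46  73]
blue 0.159 [268.  84.] c [605.3  14. ] size [33.2 22.1] 84.4 from tcp [ 3.4 91.3] box [246  48  46  73]
blue 0.012 [280. 241.] c [ 597.1 -131.6] size [84.1 79.5] 84.8 from tcp [ -4.8 -54.2] box [244 205  74  71]
blue 0.039 [280. 241.] c [ 598.2 -120.2] size [76.6 72.4] 84.8 from tcp [ -3.7 -42.9] box [244 205  74  71]
blue 0.052 [280. 241.] c [ 598.7 -114.8] size [73. 69.] 84.8 from tcp [ -3.2 -37.4] box [244 205  74  71]
blue 0.159 [280. 241.] c [603.1 -69.7] size [43.3 40.9] 84.8 from tcp [1.2 7.7] box [244 205  74  71]
```

View pics/w5.png

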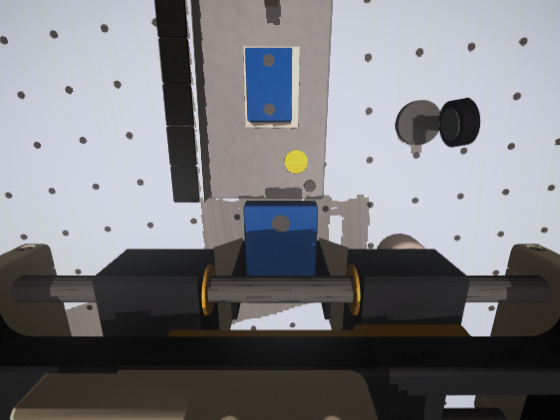

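The wrist view shows the stack at (268,84), square with the held plate (both 84.4°), with its centre 104 mm ahead. Placing it.

Request:
{"fn": "carry_out", "kwargs": {
  "increments": [0, 26, -5, 0, 0, 0, 0, 26, -15, 0, 0, 0, 0, 26, -20, 0, 0, 0, 0, 26.4, -20, 0, 0, 0, 0, 0, -25, 0, 0, 0, 0, 0, -15, 0, 0, 0, 0, 0, -8, 0, 0, 0, 0, 0, -3, 0, 0, 0, 0, 0, -1, 0, 0, 0, 0, 0, 0, 0, 0, 0]
}}

```text
clock: 13.95
position: [0.6024, 0.0262, 0.0082]
ee_rot: [2.327, 2.11, 0.001]
force: [-0.1, -0.0, -0.9]
width: 0.427
gripper_force: 30.0
```

Request:
{"fn": "carry_out", "kwargs": {
  "increments": [0, 0, -1, 0, 0, 0, 0, 0, -0.5, 0, 0, 0, 0, 0, 0, 0, 0, 0]
}}

```text
clock: 14.32
position: [0.602, 0.0263, 0.0062]
ee_rot: [2.327, 2.111, 0.0]
force: [0.6, 0.3, -1.0]
width: 0.434
gripper_force: 30.0
```

Request:
{"fn": "carry_out", "kwargs": {
  "increments": [0, 0.7, -0.4, 0, 0, 0, 0, 0, -0.4, 0, 0, 0, 0, 0, 0, 0, 0, 0]
}}

```text
clock: 14.7
position: [0.602, 0.0272, 0.0057]
ee_rot: [2.326, 2.111, 0.0]
force: [-1.9, -0.5, 4.7]
width: 0.431
gripper_force: 30.0
```

Request:
{"fn": "carry_out", "kwargs": {
  "increments": [0, 0, 0, 0, 0, 0, 0, 0, 0, 0, 0, 0, 0, 0, 0, 0, 0, 0, 0, 0, 20, 0, 0, 0, 0, 0, 40, 0, 0, 0, 0, -30, 30, 0, 0, 0, 0, -35, 20, 0, 0, 0, 0, -35, 10, 0, 0, 0, 0, 0, 0, 0, 0, 0],
  "grip": 0.4
}}

```text
clock: 15.82
position: [0.6026, -0.077, 0.1275]
ee_rot: [2.33, 2.103, 0.001]
force: [0.2, 0.6, 0.4]
width: 0.599
gripper_force: 0.0
```

```bash
python3 -c "
from h import *
look('w6.png',(.039,.051),200)"
```

```text
{'clock': 15.825, 'position': [0.6026, -0.077, 0.1275], 'ee_rot': [2.3297, 2.1026, 0.0007], 'force': [0.2341, 0.5827, 0.4339], 'width': 0.5995, 'gripper_force': 0.0, 'joints': [0.383, 0.5146, -0.5035, 1.6649, 0.283, 1.0324, -0.3139]}
blue 0.039 [267.  83.] c [601.8  29.6] size [62.  40.6] 84.5 from tcp [ -0.9 106.7] box [243  46  47  75]
blue 0.051 [267.  83.] c [602.1  28.2] size [59.4 38.9] 84.5 from tcp [ -0.5 105.3] box [243  46  47  75]
```

Placed well: top centre (602.1, 28.2), square. Next plate at (582, 366).

Request:
{"fn": "carry_out", "kwargs": {
  "increments": [-2, 44, 0, 0, 0, 0.008, -2, 44, 0, 0, 0, 0.008, -2, 44, 0, 0, 0, 0.008, -2, 44, 0, 0, 0, 0.008, -2, 44, 0, 0, 0, 0.008, -2, 44, 0, 0, 0, 0.008, -2, 44, 0, 0, 0, 0.008, -2, 44, -15, 0, 0, 0.008, -2, 44, -30, 0, 0, 0.008, -2, 44, -40, 0, 0, 0, 0, 0, 0, 0, 0, 0, 0, 0, 0, 0, 0, 0]
}}

```text
clock: 17.38
position: [0.5812, 0.368, 0.0406]
ee_rot: [-2.247, -2.195, 0.0]
force: [-0.3, -0.3, 0.5]
width: 0.6
gripper_force: 0.0
```

```bash
python3 -c "
from h import *
look('w7.png',(.012,),200)"
```

```text
{'clock': 17.375, 'position': [0.5812, 0.368, 0.0406], 'ee_rot': [-2.2471, -2.195, 0.0003], 'force': [-0.2934, -0.2977, 0.4794], 'width': 0.5997, 'gripper_force': 0.0, 'joints': [-0.338, 0.7294, -0.5021, 1.5233, 0.3931, 0.9909, -0.9735]}
blue 0.012 [117. 212.] c [450.4 373.4] size [59.5 39. ] 78.4 from tcp [-130.8    5.4] box [ 93 175  50  74]
blue 0.012 [281. 217.] c [581.7 366.1] size [57.9 38.9] 88.5 from tcp [ 0.5 -1.8] box [256 184  50  69]
```

Request:
{"fn": "carry_out", "kwargs": {
  "increments": [0.4, -2.2, -20, 0, 0, 0, 0, 0, -25, 0, 0, 0, 0, 0, -15, 0, 0, 0, 0, 0, -8, 0, 0, 0, 0, 0, -4, 0, 0, 0, 0, 0, -1.8, 0, 0, 0, 0, 0, 0, 0, 0, 0]
}}

```text
clock: 18.3
position: [0.5826, 0.3651, -0.033]
ee_rot: [2.249, 2.193, 0.001]
force: [-0.0, 0.3, -0.2]
width: 0.6
gripper_force: 0.0
```

Request:
{"fn": "carry_out", "kwargs": {
  "increments": [0, 0, 0, 0, 0, 0, 0, 0, 0, 0, 0, 0, 0, 0, 0, 0, 0, 0, 0, 0, 0, 0, 0, 0],
  "grip": 1,
  "newtons": 30
}}

```text
clock: 18.8
position: [0.5825, 0.365, -0.0332]
ee_rot: [2.249, 2.193, 0.001]
force: [0.2, -0.2, 3.8]
width: 0.431
gripper_force: 30.0
```

Request:
{"fn": "carry_out", "kwargs": {
  "increments": [0, 0, 30, 0, 0, 0, 0, 0, 50, 0, 0, 0, 2, -44, 50, 0, 0, -0.008, 2, -44, 25, 0, 0, -0.008, 2, -44, 0, 0, 0, -0.008, 2, -44, 0, 0, 0, -0.008, 2, -44, 0, 0, 0, -0.008, 2, -44, 0, 0, 0, -0.008, 2, -44, 0, 0, 0, -0.008, 2, -44, 0, 0, 0, -0.008, 2, -44, 0, 0, 0, -0.008, 2, -44, 0, 0, 0, 0, 0, 0, 0, 0, 0, 0, 0, 0, 0, 0, 0, 0]
}}

```text
clock: 20.55
position: [0.602, -0.0719, 0.1183]
ee_rot: [-2.326, -2.111, -0.0]
force: [-0.7, 0.7, -0.8]
width: 0.431
gripper_force: 30.0
```

```bash
cat >> h.py <<'E'
def placechk(top):
    im,c,s=look(None,(top,),200); p=np.array(s['position']); az=2*np.arctan2(s['ee_rot'][1],s['ee_rot'][0])
    m=mask(im,'blue'); col=np.where(m[185:,255:305].any(1))[0]; 
    b=max(blobs(m,200),key=lambda t:t[0][1]); r0=b[1][1]; cols=np.where(b[2][r0+4])[0]; u=(cols.min()+cols.max())/2
    e=onz(c,[u,r0-.5],p[2]+.0452)[0]; d=np.array([np.cos(az),np.sin(az)]); ctr=e[:2]-.030*d*np.sign(d[1])
    print('az',np.degrees(az),'held centre - tcp mm',np.round((ctr-p[:2])*1000,1))
E
python3 -c "
from h import *
placechk(.051)"
```

```text
{'clock': 20.55, 'position': [0.602, -0.0719, 0.1183], 'ee_rot': [-2.3263, -2.1105, -0.0004], 'force': [-0.7338, 0.7271, -0.7737], 'width': 0.431, 'gripper_force': 29.9999, 'joints': [0.3819, 0.5261, -0.5126, 1.6743, 0.2927, 1.0185, -0.325]}
blue 0.051 [269.  88.] c [602.4  28.1] size [58.7 39.1] 84.4 from tcp [  0.3 100. ] box [245  51  48  76]
blue 0.051 [280. 240.] c [ 598.7 -109.1] size [73.  68.7] 84.4 from tcp [ -3.4 -37.3] box [244 205  74  71]
az -275.56742070604344 held centre - tcp mm [0.4 1.3]
```

Request:
{"fn": "carry_out", "kwargs": {
  "increments": [0, 25, 0, 0, 0, 0, 0, 25, -10, 0, 0, 0, 0, 24, -20, 0, 0, 0, 0, 24.5, -20, 0, 0, 0, 0, 0, -25, 0, 0, 0, 0, 0, -13, 0, 0, 0, 0, 0, -8, 0, 0, 0, 0, 0, -3, 0, 0, 0, 0, 0, -0.8, 0, 0, 0, 0, 0, 0, 0, 0, 0]
}}

```text
clock: 21.85
position: [0.6026, 0.026, 0.0192]
ee_rot: [2.327, 2.11, 0.001]
force: [-0.6, -0.4, -0.1]
width: 0.433
gripper_force: 30.0
```

Request:
{"fn": "carry_out", "kwargs": {
  "increments": [0, 0, -0.4, 0, 0, 0, 0, 0, -0.4, 0, 0, 0, 0, 0, 0, 0, 0, 0]
}}

```text
clock: 22.22
position: [0.6022, 0.0261, 0.0179]
ee_rot: [2.327, 2.111, 0.0]
force: [-0.7, 0.8, -1.2]
width: 0.429
gripper_force: 30.0
```

Request:
{"fn": "carry_out", "kwargs": {
  "increments": [0, 0.5, -0.4, 0, 0, 0, 0, 0, -0.2, 0, 0, 0, 0, 0, 0, 0, 0, 0]
}}

```text
clock: 22.6
position: [0.6023, 0.0261, 0.0178]
ee_rot: [2.326, 2.11, -0.0]
force: [-1.0, -1.2, 5.2]
width: 0.431
gripper_force: 30.0
```

Request:
{"fn": "carry_out", "kwargs": {
  "increments": [0, 0, 0, 0, 0, 0, 0, 0, 0, 0, 0, 0, 0, 0, 0, 0, 0, 0, 0, 0, 20, 0, 0, 0, 0, 0, 40, 0, 0, 0, 0, -30, 30, 0, 0, 0, 0, -35, 20, 0, 0, 0, 0, -35, 0, 0, 0, 0, 0, 0, 0, 0, 0, 0],
  "grip": 0.4
}}

```text
clock: 23.72
position: [0.602, -0.0776, 0.1271]
ee_rot: [2.331, 2.104, -0.002]
force: [0.6, 0.5, -0.0]
width: 0.596
gripper_force: 0.0
```

```bash
python3 -c "
from h import *
look('w8.png',(.063,),200)"
```

```text
{'clock': 23.725, 'position': [0.602, -0.0776, 0.1271], 'ee_rot': [2.3312, 2.1039, -0.0022], 'force': [0.6262, 0.5001, -0.0349], 'width': 0.5962, 'gripper_force': 0.0, 'joints': [0.3903, 0.5179, -0.5136, 1.6633, 0.2888, 1.0367, -0.318]}
blue 0.063 [268.  80.] c [602.5  27.7] size [59.3 39. ] 84.7 from tcp [  0.4 105.3] box [243  42  49  79]
```

Good (602.5, 27.7). Last plate at (450, 373).

Request:
{"fn": "carry_out", "kwargs": {
  "increments": [-15, 45, 0, 0, 0, -0.01, -15, 45, 0, 0, 0, -0.01, -15, 45, 0, 0, 0, -0.01, -15, 45, 0, 0, 0, -0.01, -15, 45, 0, 0, 0, -0.01, -15, 45, 0, 0, 0, -0.01, -15, 45, 0, 0, 0, -0.01, -15, 45, -15, 0, 0, -0.01, -15, 45, -30, 0, 0, -0.01, -15, 45, -40, 0, 0, -0.01, 0, 0, 0, 0, 0, 0, 0, 0, 0, 0, 0, 0]
}}

```text
clock: 25.28
position: [0.4514, 0.3771, 0.0421]
ee_rot: [-2.427, -1.994, 0.001]
force: [0.8, -0.1, 0.1]
width: 0.598
gripper_force: 0.0
```

```bash
python3 -c "
from h import *
look('w9.png',(.012,),200)"
```

```text
{'clock': 25.275, 'position': [0.4514, 0.3771, 0.0421], 'ee_rot': [-2.4272, -1.9944, 0.0013], 'force': [0.7716, -0.0815, 0.0666], 'width': 0.5985, 'gripper_force': 0.0, 'joints': [-0.4245, 0.5951, -0.5237, 1.7898, 0.3789, 0.859, -1.3205]}
blue 0.012 [279. 219.] c [449.9 373.7] size [57.6 38.8] 78.8 from tcp [-1.5 -3.3] box [254 186  50  68]
```

Request:
{"fn": "carry_out", "kwargs": {
  "increments": [-1.5, -3.2, -20, 0, 0, 0, 0, 0, -25, 0, 0, 0, 0, 0, -15, 0, 0, 0, 0, 0, -8, 0, 0, 0, 0, 0, -5, 0, 0, 0, 0, 0, -2, 0, 0, 0, 0, 0, 0, 0, 0, 0]
}}

```text
clock: 26.2
position: [0.4508, 0.3736, -0.0324]
ee_rot: [2.429, 1.992, 0.001]
force: [-0.1, 0.0, -0.2]
width: 0.6
gripper_force: 0.0
```

Request:
{"fn": "carry_out", "kwargs": {
  "increments": [0, 0, 0, 0, 0, 0, 0, 0, 0, 0, 0, 0, 0, 0, 0, 0, 0, 0, 0, 0, 0, 0, 0, 0],
  "grip": 1,
  "newtons": 30
}}

```text
clock: 26.7
position: [0.4507, 0.3736, -0.0325]
ee_rot: [-2.429, -1.992, -0.001]
force: [-0.3, -1.4, 3.7]
width: 0.431
gripper_force: 30.0
```

Request:
{"fn": "carry_out", "kwargs": {
  "increments": [0, 0, 30, 0, 0, 0, 0, 0, 50, 0, 0, 0, 15, -44, 50, 0, 0, 0.01, 15, -45, 25, 0, 0, 0.01, 15, -45, 0, 0, 0, 0.01, 15, -45, 0, 0, 0, 0.01, 15, -45, 0, 0, 0, 0.01, 15, -45, 0, 0, 0, 0.01, 15, -45, 0, 0, 0, 0.01, 15, -45, 0, 0, 0, 0.01, 15, -45, 0, 0, 0, 0.01, 16, -45, 0, 0, 0, 0.01, 0, 0, 0, 0, 0, 0, 0, 0, 0, 0, 0, 0]
}}

```text
clock: 28.45
position: [0.6, -0.0713, 0.1177]
ee_rot: [-2.326, -2.11, -0.0]
force: [-0.8, 1.3, -1.2]
width: 0.427
gripper_force: 30.0
```

```bash
python3 -c "
from h import *
placechk(.063)"
```

```text
{'clock': 28.45, 'position': [0.6, -0.0713, 0.1177], 'ee_rot': [-2.326, -2.1102, -0.0], 'force': [-0.8363, 1.3222, -1.1724], 'width': 0.427, 'gripper_force': 30.0, 'joints': [0.3923, 0.5271, -0.5285, 1.6789, 0.3016, 1.0184, -0.3342]}
blue 0.063 [271.  87.] c [602.7  27.8] size [58.7 39.2] 84.4 from tcp [ 2.6 99.1] box [246  48  51  80]
blue 0.063 [280. 242.] c [ 597.  -104.6] size [66.8 65.1] 84.5 from tcp [ -3.  -33.3] box [244 208  73  68]
az -275.56993586052664 held centre - tcp mm [ 0.2 -0.4]
```

Request:
{"fn": "carry_out", "kwargs": {
  "increments": [2.2, 25, 0, 0, 0, 0, 0, 25, 0, 0, 0, 0, 0, 25, -15, 0, 0, 0, 0, 24.5, -15, 0, 0, 0, 0, 0, -25, 0, 0, 0, 0, 0, -17, 0, 0, 0, 0, 0, -9, 0, 0, 0, 0, 0, -3, 0, 0, 0, 0, 0, -1, 0, 0, 0, 0, 0, 0, 0, 0, 0]
}}

```text
clock: 29.75
position: [0.6031, 0.0275, 0.0335]
ee_rot: [2.327, 2.11, 0.001]
force: [-0.1, 0.0, -0.7]
width: 0.432
gripper_force: 30.0
```

Request:
{"fn": "carry_out", "kwargs": {
  "increments": [0, 0, -0.4, 0, 0, 0, 0, 0, -0.4, 0, 0, 0, 0, 0, 0, 0, 0, 0]
}}

```text
clock: 30.12
position: [0.6027, 0.0276, 0.0323]
ee_rot: [2.327, 2.111, 0.0]
force: [-0.0, 0.7, -0.5]
width: 0.428
gripper_force: 30.0
```

Request:
{"fn": "carry_out", "kwargs": {
  "increments": [0, 0, -1, 0, 0, 0, 0, 0, -0.5, 0, 0, 0, 0, 0, -0.4, 0, 0, 0, 0, 0, 0, 0, 0, 0]
}}

```text
clock: 30.62
position: [0.6026, 0.0276, 0.0305]
ee_rot: [2.327, 2.111, -0.0]
force: [-1.5, -0.5, 2.5]
width: 0.43
gripper_force: 30.0
```

Request:
{"fn": "carry_out", "kwargs": {
  "increments": [0, 0, 0, 0, 0, 0, 0, 0, 0, 0, 0, 0, 0, 0, 0, 0, 0, 0, 0, 0, 20, 0, 0, 0, 0, 0, 40, 0, 0, 0, 0, -30, 30, 0, 0, 0, 0, -35, 0, 0, 0, 0, 0, -35, 0, 0, 0, 0, 0, 0, 0, 0, 0, 0],
  "grip": 0.4
}}

```text
clock: 31.75
position: [0.6024, -0.0766, 0.12]
ee_rot: [2.331, 2.104, -0.003]
force: [-0.2, 0.2, -0.1]
width: 0.599
gripper_force: 0.0
```

```bash
python3 - <<'E'
from h import *
im,c,s=look('w10.png',(.075,),200)
# strip: black region to left; line fit per row
g=cv2.cvtColor(im,cv2.COLOR_RGB2GRAY)
for r in range(10,230,20): 
    d=np.where(g[r,120:230]<45)[0]+120; print(r,d.min() if len(d) else 0,d.max() if len(d) else 0,end=' | ')
print()
sc,c1=grab('scene'); sd,c2=grab('side')
for n,i,cc in(('scene',sc,c1),('side',sd,c2)):
    for ce,sa,b in blobs(mask(i,'red'),20): print(n,'red',ce,sa[4],onz(cc,ce,.075)[0])
E
```

```text
{'clock': 31.75, 'position': [0.6024, -0.0766, 0.12], 'ee_rot': [2.3314, 2.104, -0.0026], 'force': [-0.1998, 0.1755, -0.139], 'width': 0.5991, 'gripper_force': 0.0, 'joints': [0.3964, 0.5284, -0.5262, 1.6694, 0.3029, 1.0261, -0.3316]}
blue 0.075 [266.  79.] c [602.8  27.3] size [58.6 39.2] 84.5 from tcp [  0.4 103.9] box [239  38  54  84]
10 154 196 | 30 156 197 | 50 159 198 | 70 161 196 | 90 163 189 | 110 165 191 | 130 167 192 | 150 169 194 | 170 171 195 | 190 189 197 | 210 0 0 | 
scene red [354.13173653 246.15568862] 167 [0.80985171 0.04548582 0.075     ]
scene red [138.39423077 255.        ] 104 [ 0.43797719 -0.27557965  0.075     ]
side red [336.7027027  166.18918919] 37 [ 0.44735833 -0.29092262  0.075     ]
side red [188.88888889 253.90123457] 162 [0.74688639 0.17265318 0.075     ]
```

Stack is at five plates (top z 0.075 consistent, centred within 1 mm). The roller has been knocked to about (0.44,-0.28); I'll check the wall line and go look at it.

Request:
{"fn": "carry_out", "kwargs": {
  "increments": [-20, -38, 6, 0, 0, 0, -20, -38, 6, 0, 0, 0, -20, -38, 6, 0, 0, 0, -20, -38, 6, 0, 0, 0, -20, -38, 6, 0, 0, 0, -20, -38, 0, 0, 0, 0, -20, -38, 0, 0, 0, 0, -20, -38, 0, 0, 0, 0, 0, 0, 0, 0, 0, 0, 0, 0, 0, 0, 0, 0],
  "grip": 0.3
}}

```text
clock: 33.15
position: [0.4438, -0.3747, 0.1504]
ee_rot: [-2.324, -2.113, -0.002]
force: [0.4, 0.5, 0.2]
width: 0.698
gripper_force: 0.0
```

```bash
python3 - <<'E'
from h import *
im,c,s=look('w11.png',(.088,),100,'red')
T=np.array(c['pose'])
# wall check using w10: rebuild camera pose by translating (same orientation) 
p=np.array(s['position']); c0=dict(c); P=T.copy(); P[:3,3]+=np.array([.6024,-.0766,.12])-p; c0['pose']=P
ex=np.array([.9953,-.0967]);ey=np.array([.0967,.9953]);O=np.array([.6022,.028])-.02*ex
for r,a,b in((90,163,189),(110,165,191),(130,167,192),(150,169,194),(170,171,195)):
    q=onz(c0,[[a,r],[b,r]],.049)[:,:2]-O; print(np.round(q@np.c_[ex,ey]*1000,1).tolist())
E
```

```text
{'clock': 33.15, 'position': [0.4438, -0.3747, 0.1504], 'ee_rot': [-2.3244, -2.1132, -0.0018], 'force': [0.4112, 0.4626, 0.1884], 'width': 0.6982, 'gripper_force': 0.0, 'joints': [0.9651, 0.4501, -0.4975, 1.703, 0.2404, 1.0495, 0.2938]}
red 0.088 [274. 100.] c [ 447.5 -283.8] size [26.7 26.6] 85.0 from tcp [ 3.8 90.9] box [258  83  33  35]
[[-69.2, -4.4], [-47.1, -4.4]]
[[-69.3, -20.6], [-46.7, -20.6]]
[[-69.3, -37.4], [-47.2, -37.4]]
[[-69.3, -54.8], [-46.9, -54.8]]
[[-69.4, -72.8], [-47.4, -72.8]]
```

View pics/w11.png

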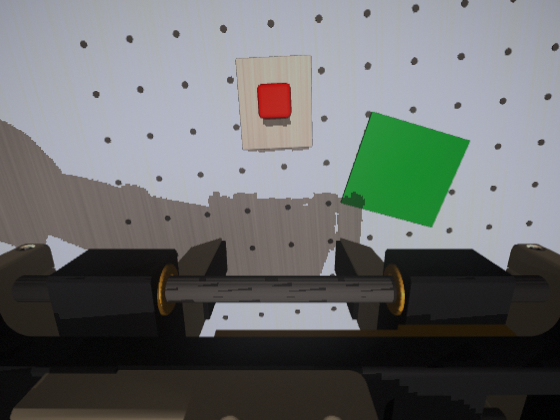

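The view shows the roller with its red block at (274,100), deck long side along ~world y (85°), and the pad at (405,168). Wall centre line agrees within about 2 mm. I'll approach the roller's block.

Request:
{"fn": "carry_out", "kwargs": {
  "increments": [1, 30, 0, 0, 0, 0.008, 1, 30, -10, 0, 0, 0, 1, 31, -20, 0, 0, 0, 0, 0, -30, 0, 0, 0, 0, 0, 0, 0, 0, 0, 0, 0, 0, 0, 0, 0]
}}

```text
clock: 33.95
position: [0.4466, -0.285, 0.0912]
ee_rot: [2.317, 2.121, 0.001]
force: [-0.4, 0.3, 0.1]
width: 0.702
gripper_force: 0.0
```

```bash
python3 - <<'E'
from h import *
look('w12.png',(.088,),100,'red')
sc,c1=grab('scene')
for ce,sa,b in blobs(mask(sc,'red'),20): print('red',ce,sa[4])
E
```

```text
{'clock': 33.95, 'position': [0.4466, -0.285, 0.0912], 'ee_rot': [2.3165, 2.121, 0.0009], 'force': [-0.3837, 0.3057, 0.0745], 'width': 0.7022, 'gripper_force': 0.0, 'joints': [0.85, 0.4429, -0.5106, 1.8919, 0.276, 0.8754, 0.1141]}
red 0.088 [281. 224.] c [ 447.3 -282.5] size [26.7 26.4] 84.9 from tcp [0.7 2.5] box [262 207  38  36]
red [354.04294479 245.97546012] 163
red [138.4    254.7875] 80
```

Request:
{"fn": "carry_out", "kwargs": {
  "increments": [0.6, 1.5, -25, 0, 0, 0, 0, 0, -25, 0, 0, 0, 0, 0, -18, 0, 0, 0, 0, 0, -8, 0, 0, 0, 0, 0, -4, 0, 0, 0, 0, 0, 0, 0, 0, 0]
}}

```text
clock: 34.8
position: [0.4466, -0.2841, 0.0108]
ee_rot: [2.318, 2.12, 0.0]
force: [-0.2, 0.3, 0.2]
width: 0.701
gripper_force: 0.0
```

Request:
{"fn": "carry_out", "kwargs": {
  "increments": [0, 0, 0, 0, 0, 0, 0, 0, 0, 0, 0, 0, 0, 0, 0, 0, 0, 0, 0, 0, 0, 0, 0, 0, 0, 0, 0, 0, 0, 0, 0, 0, 0, 0, 0, 0],
  "grip": 1,
  "newtons": 55
}}

```text
clock: 35.55
position: [0.4465, -0.2839, 0.0104]
ee_rot: [2.318, 2.12, 0.0]
force: [1.6, 0.0, -0.8]
width: 0.308
gripper_force: 54.3
```

Request:
{"fn": "carry_out", "kwargs": {
  "increments": [0, 0, 10, 0, 0, 0, 0, 0, 30, 0, 0, 0, 0, 0, 40, 0, 0, 0, 0, 0, 40, 0, 0, 0, 0, 0, 0, 0, 0, 0, 0, 0, 0, 0, 0, 0]
}}

```text
clock: 36.3
position: [0.4453, -0.2837, 0.1297]
ee_rot: [-2.318, -2.119, 0.001]
force: [0.1, 1.2, -4.2]
width: 0.305
gripper_force: 54.3
```

Roller held. Carry it over strip_left.

Request:
{"fn": "carry_out", "kwargs": {
  "increments": [10.5, 48.4, 0, 0, 0, -0.008, 10.5, 48.4, 0, 0, 0, 0, 10.5, 48.4, 0, 0, 0, 0, 10.5, 48.4, 0, 0, 0, 0, 10.5, 48.4, 0, 0, 0, 0, 10.5, 48.4, 0, 0, 0, 0, 10.5, 48.4, 0, 0, 0, 0, 10.5, 48.4, 0, 0, 0, 0, 0, 0, 0, 0, 0, 0, 0, 0, 0, 0, 0, 0]
}}

```text
clock: 37.55
position: [0.529, 0.1027, 0.1287]
ee_rot: [-2.325, -2.111, 0.005]
force: [-0.2, -0.3, -3.1]
width: 0.306
gripper_force: 54.3
```

```bash
python3 - <<'E'
from h import *
s=st(); a,c=grab('scene','sc12.png'); b,c2=grab('side','s12.png'); w,cw=grab('wrist','w12b.png')
g=lambda im,u:cv2.resize(im[u[1]-45:u[1]+45,u[0]-58:u[0]+58,::-1],None,fx=3.4,fy=3.4,interpolation=2)
u=proj(c,[.535,.06,.08])[0].astype(int);v=proj(c2,[.535,.06,.08])[0].astype(int)
cv2.imwrite('pics/x12.png',np.vstack([np.hstack([g(a,u),g(b,v)])[:,:784],cv2.resize(w[100:310,20:540,::-1],(784,290))]))
E
```

```text
{'clock': 37.55, 'position': [0.529, 0.1027, 0.1287], 'ee_rot': [-2.3249, -2.111, 0.0047], 'force': [-0.2323, -0.3299, -3.1013], 'width': 0.3059, 'gripper_force': 54.3024, 'joints': [0.1688, 0.4347, -0.6202, 1.8195, 0.2978, 0.9852, -0.6713]}
```

View pics/x12.png

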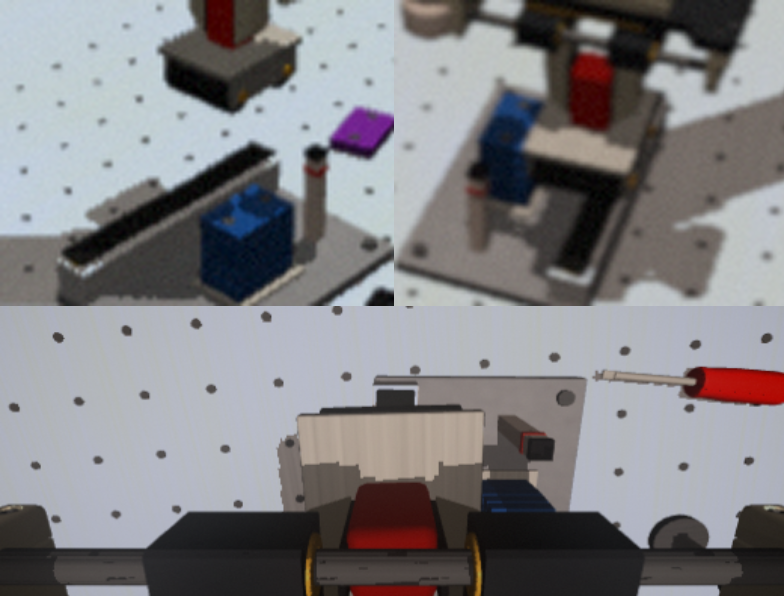

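The picture shows a neat five-plate stack level with the red line, and the roller centred above the strip's left end (wrist: strip end at column 395, deck centre 391). Lower it.

Request:
{"fn": "carry_out", "kwargs": {
  "increments": [0, 0, -25, 0, 0, 0, 0, 0, -25, 0, 0, 0, 0, 1, -12, 0, 0, 0, 0, 0, -4, 0, 0, 0, 0, 0, 0, 0, 0, 0]
}}

```text
clock: 38.33
position: [0.5305, 0.1043, 0.0647]
ee_rot: [2.327, 2.111, 0.001]
force: [-0.3, -0.3, -3.2]
width: 0.303
gripper_force: 54.3
```

Request:
{"fn": "carry_out", "kwargs": {
  "increments": [0, 0, -1, 0, 0, 0, 0, 0, -1, 0, 0, 0, 0, 0, -1, 0, 0, 0, 0, 0, -1, 0, 0, 0, 0, 0, 0, 0, 0, 0]
}}

```text
clock: 38.95
position: [0.5302, 0.1043, 0.0602]
ee_rot: [-2.327, -2.111, 0.0]
force: [-0.3, -0.2, -3.5]
width: 0.306
gripper_force: 54.3
```

Request:
{"fn": "carry_out", "kwargs": {
  "increments": [0, 0, -1, 0, 0, 0, 0, 0, -1, 0, 0, 0, 0, 0, -1, 0, 0, 0, 0, 0, -1, 0, 0, 0, 0, 0, 0, 0, 0, 0]
}}

```text
clock: 39.58
position: [0.5304, 0.1047, 0.057]
ee_rot: [2.326, 2.111, 0.001]
force: [-1.3, -0.4, 5.8]
width: 0.302
gripper_force: 54.3
```

Request:
{"fn": "carry_out", "kwargs": {
  "increments": [-0.8, 0, -1, 0, 0, 0, 0, 0, -1, 0, 0, 0, 0, 0, -1, 0, 0, 0, 0, 0, 0, 0, 0, 0]
}}

```text
clock: 40.08
position: [0.5305, 0.1056, 0.0546]
ee_rot: [2.325, 2.111, 0.004]
force: [-2.4, 1.2, 7.9]
width: 0.303
gripper_force: 54.3
```

Request:
{"fn": "carry_out", "kwargs": {
  "increments": [0, 0, -1, 0, 0, 0, 0, 0, -0.5, 0, 0, 0, 0, 0, 0, 0, 0, 0]
}}

```text
clock: 40.45
position: [0.5307, 0.1061, 0.0541]
ee_rot: [2.325, 2.111, 0.005]
force: [-4.9, 1.7, 20.9]
width: 0.302
gripper_force: 54.3
```

Both first sections bottomed (z 0.0541, 21 N). Now rolling toward strip_right.

Request:
{"fn": "carry_out", "kwargs": {
  "increments": [-0.8, -6, 0, 0, 0, 0, -0.7, -6, 0, 0, 0, 0, -0.6, -6, 0, 0, 0, 0, -0.6, -6, 0, 0, 0, 0, -0.6, -6, 0, 0, 0, 0, -0.6, -6, 0, 0, 0, 0]
}}

```text
clock: 41.2
position: [0.528, 0.0704, 0.0541]
ee_rot: [2.324, 2.111, 0.009]
force: [-0.5, 7.2, 14.8]
width: 0.302
gripper_force: 54.3
```

Request:
{"fn": "carry_out", "kwargs": {
  "increments": [-0.6, -6, 0, 0, 0, 0, -0.6, -6, 0, 0, 0, 0, -0.6, -6, 0, 0, 0, 0, -0.6, -6, 0, 0, 0, 0, -0.6, -6, 0, 0, 0, 0, -0.6, -6, 0, 0, 0, 0]
}}

```text
clock: 41.95
position: [0.5254, 0.0349, 0.0542]
ee_rot: [2.324, 2.111, 0.012]
force: [2.2, 7.2, 11.3]
width: 0.306
gripper_force: 54.3
```

Request:
{"fn": "carry_out", "kwargs": {
  "increments": [-1, -6, -0.5, 0, 0, 0, -1, -6, -0.4, 0, 0, 0, -0.8, -6, 0, 0, 0, 0, -0.8, -6, 0, 0, 0, 0, -0.8, -6, 0, 0, 0, 0, -0.6, -6, 0, 0, 0, 0]
}}

```text
clock: 42.7
position: [0.5226, -0.0012, 0.0542]
ee_rot: [2.322, 2.109, 0.016]
force: [5.4, 6.3, 17.1]
width: 0.3
gripper_force: 54.3
```

Request:
{"fn": "carry_out", "kwargs": {
  "increments": [-0.6, -6, 0, 0, 0, 0, -0.6, -6, 0, 0, 0, 0, -0.6, -6, 0, 0, 0, 0, -0.6, -6, 0, 0, 0, 0, -0.6, -5, 0, 0, 0, 0, 0, -4, 0, 0, 0, 0, 0, 0, 0, 0, 0, 0]
}}

```text
clock: 43.58
position: [0.5199, -0.0365, 0.0542]
ee_rot: [2.322, 2.106, 0.013]
force: [6.0, -0.4, 17.8]
width: 0.304
gripper_force: 54.3
```

Height stayed at 0.054 throughout (flat). One firm return pass.

Request:
{"fn": "carry_out", "kwargs": {
  "increments": [0, 5, -0.3, 0, 0, 0, 0.4, 7, 0, 0, 0, 0, 0.5, 7, 0, 0, 0, 0, 0.6, 7, 0, 0, 0, 0, 0.6, 7, 0, 0, 0, 0, 0.6, 7, 0, 0, 0, 0, 0.6, 7, 0, 0, 0, 0, 0.6, 7, 0, 0, 0, 0, 0.6, 7, 0, 0, 0, 0, 0.6, 7, 0, 0, 0, 0]
}}

```text
clock: 44.82
position: [0.5246, 0.0322, 0.0541]
ee_rot: [2.322, 2.106, 0.013]
force: [3.3, -2.0, 22.0]
width: 0.301
gripper_force: 54.3
```

Request:
{"fn": "carry_out", "kwargs": {
  "increments": [0.6, 7, 0, 0, 0, 0, 0.6, 7, 0, 0, 0, 0, 0.6, 7, 0, 0, 0, 0, 0.6, 7, 0, 0, 0, 0, 0.6, 7, 0, 0, 0, 0, 0.6, 7, 0, 0, 0, 0, 0.6, 7, 0, 0, 0, 0, 0.6, 7, 0, 0, 0, 0, 0.6, 7, 0, 0, 0, 0, 0.6, 5, 0, 0, 0, 0, 0, 0, 0, 0, 0, 0]
}}

```text
clock: 46.2
position: [0.5295, 0.1016, 0.054]
ee_rot: [2.323, 2.109, 0.013]
force: [1.5, 0.8, 22.6]
width: 0.303
gripper_force: 54.3
```

Request:
{"fn": "carry_out", "kwargs": {
  "increments": [0, 0, 10, 0, 0, 0, 0, 0, 25, 0, 0, 0, 0, -10, 35, 0, 0, 0, 0, -40, 10, 0, 0, 0, 0, -45, 0, 0, 0, 0, 0, -45, 0, 0, 0, 0, 0, -45, 0, 0, 0, 0, 0, -45, 0, 0, 0, 0, 0, -45, 0, 0, 0, 0, 0, 0, 0, 0, 0, 0, 0, 0, 0, 0, 0, 0]
}}

```text
clock: 47.58
position: [0.5245, -0.1753, 0.1303]
ee_rot: [-2.326, -2.11, 0.0]
force: [0.5, 0.1, -2.3]
width: 0.3
gripper_force: 54.3
```

```bash
python3 - <<'E'
from h import *
im,c,s=look('w13.png',(.004,),300,'green')
sc,c1=grab('scene','sc13.png')
for ce,sa,b in blobs(mask(sc,'green'),300):
    P=onz(c1,rect(b),.004)[:,:2]; print(cv2.minAreaRect((P*1000).astype(np.float32)))
print('yellow',[(np.round(x[0]),x[1][4]) for x in blobs(mask(im,'yellow'),3)],'blue',[(np.round(x[0]),x[1][4]) for x in blobs(mask(im,'blue'),100)])
u=proj(c1,[.53,.04,.045])[0].astype(int)
A=cv2.resize(sc[u[1]-40:u[1]+40,u[0]-50:u[0]+57,::-1],(400,300),interpolation=2)
B=cv2.resize(im[0:210,140:420,::-1],(400,300))
cv2.imwrite('pics/x13.png',np.hstack([A,B]))
E
```

```text
{'clock': 47.575, 'position': [0.5245, -0.1753, 0.1303], 'ee_rot': [-2.3261, -2.1098, 0.0001], 'force': [0.4711, 0.1409, -2.321], 'width': 0.2997, 'gripper_force': 54.3027, 'joints': [0.6422, 0.4423, -0.5675, 1.7891, 0.2776, 0.9915, -0.1329]}
((592.1298828125, -371.16363525390625), (108.10674285888672, 118.23016357421875), 68.89894104003906)
yellow [(array([367.,  51.]), np.int32(535)), (array([337., 299.]), np.int32(35)), (array([224., 301.]), np.int32(21))] blue []
```

View pics/x13.png

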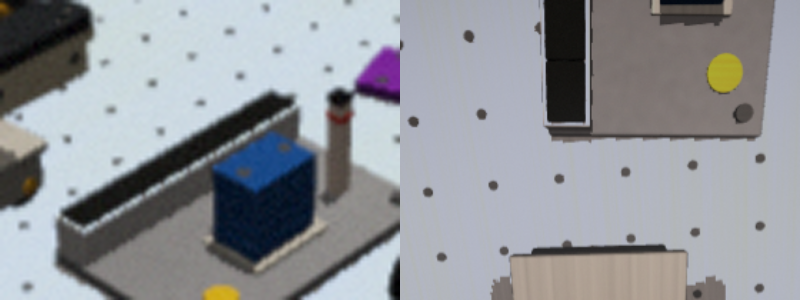

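The strip lies flat over its whole length with no yellow showing, and the stack is intact. Now the pad, from the earlier wrist picture.

```bash
python3 - <<'E'
from h import *
im=cv2.imread('pics/w11.png')[:,:,::-1].copy(); c=vision.calibration('wrist'); s=readout.observe()
P=np.array(c['pose']); P[:3,3]+=np.array([.4438,-.3747,.1504])-s['position']; c['pose']=P
for ce,sa,b in blobs(mask(im,'green'),300): print(cv2.minAreaRect((onz(c,rect(b),.004)[:,:2]*1000).astype(np.float32)))
E
```

```text
((589.516845703125, -371.6778869628906), (108.5238037109375, 118.72489166259766), 69.19705200195312)
```

Request:
{"fn": "carry_out", "kwargs": {
  "increments": [13, -39, 0, 0, 0, -0.054, 13, -39, 0, 0, 0, -0.054, 13, -39, 0, 0, 0, -0.054, 13, -40, 0, 0, 0, -0.054, 13, -40, 0, 0, 0, -0.054, 0, 0, -25, 0, 0, 0, 0, 0, -35, 0, 0, 0, 0, 0, -30, 0, 0, 0, 0, 0, -15, 0, 0, 0, 0, 0, -6, 0, 0, 0, 0, 0, 0, 0, 0, 0, 0, 0, 0, 0, 0, 0]
}}

```text
clock: 49.18
position: [0.5909, -0.373, 0.0209]
ee_rot: [2.588, 1.778, 0.001]
force: [0.4, -0.3, -4.0]
width: 0.305
gripper_force: 54.3
```

```bash
python3 - <<'E'
from h import *
im,c,s=look('w14.png',(.004,),100,'green'); sc,c1=grab('scene','sc14.png')
print([ (np.round(x[0]),x[1]) for x in blobs(mask(sc,'green'),20)])
E
```

```text
{'clock': 49.175, 'position': [0.5909, -0.373, 0.0209], 'ee_rot': [2.5881, 1.7777, 0.0015], 'force': [0.3681, -0.2808, -3.967], 'width': 0.3052, 'gripper_force': 54.3026, 'joints': [0.729, 0.7459, -0.4023, 1.5139, 0.3334, 0.948, -0.1398]}
green 0.004 [268. 175.] c [ 595.8 -356.6] size [ 76.7 118.8] 69.2 from tcp [ 4.9 16.4] box [194 149 166 100]
green 0.004 [347. 233.] c [ 637.  -399.7] size [25.4 10.9] 72.2 from tcp [ 46.1 -26.7] box [340 217  15  31]
[(array([157., 345.]), array([ 123,  323,   69,   42, 1010], dtype=int32))]
```

Request:
{"fn": "carry_out", "kwargs": {
  "increments": [-1, 0, -3, 0, 0, 0, 0, 0, -2, 0, 0, 0, 0, 0, -1, 0, 0, 0, 0, 0, 0, 0, 0, 0, 0, 0, 0, 0, 0, 0]
}}

```text
clock: 49.9
position: [0.5889, -0.3728, 0.0144]
ee_rot: [2.589, 1.778, -0.0]
force: [-3.0, 0.2, 5.7]
width: 0.303
gripper_force: 54.3
```

Standing on the pad (contact force seen). Release slowly and withdraw straight up.

Request:
{"fn": "carry_out", "kwargs": {
  "increments": [0, 0, 0.5, 0, 0, 0, 0, 0, 0.3, 0, 0, 0]
}}

```text
clock: 50.15
position: [0.5889, -0.3728, 0.0144]
ee_rot: [2.59, 1.779, -0.0]
force: [-1.3, 0.4, 0.8]
width: 0.305
gripper_force: 54.3
```

Request:
{"fn": "carry_out", "kwargs": {
  "increments": [0, 0, 0, 0, 0, 0, 0, 0, 0, 0, 0, 0, 0, 0, 0, 0, 0, 0, 0, 0, 0, 0, 0, 0, 0, 0, 10, 0, 0, 0, 0, 0, 30, 0, 0, 0, 0, 0, 40, 0, 0, 0, 0, 0, 40, 0, 0, 0, 0, -40, 30, 0, 0, 0, 0, -50, 10, 0, 0, 0, 0, 0, 0, 0, 0, 0, 0, 0, 0, 0, 0, 0],
  "grip": 0.3
}}

```text
clock: 51.65
position: [0.5891, -0.4622, 0.1745]
ee_rot: [-2.589, -1.778, -0.001]
force: [0.4, 0.9, -0.2]
width: 0.7
gripper_force: 0.0
```

```bash
python3 - <<'E'
from h import *
im,c,s=look('w15.png',(.088,),100,'red')
for col,n in(('green',20),):
    for ce,sa,b in blobs(mask(im,col),n): print(col,cv2.minAreaRect((onz(c,rect(b),.004)[:,:2]*1000).astype(np.float32)))
for n in('scene','side'):
    i,cc=grab(n,n+'15.png'); print(n,[(k,np.round(x[0]),x[1][4]) for k in('red','blue','yellow') for x in blobs(mask(i,k),25)])
E
```

```text
{'clock': 51.65, 'position': [0.5891, -0.4622, 0.1745], 'ee_rot': [-2.5893, -1.7783, -0.001], 'force': [0.3644, 0.9482, -0.2388], 'width': 0.6999, 'gripper_force': 0.0, 'joints': [0.813, 0.6936, -0.4176, 1.2019, 0.2717, 1.2997, 0.0425]}
red 0.088 [245. 110.] c [ 589.9 -372.4] size [26.1 27.3] 68.9 from tcp [ 0.9 89.8] box [230  95  31  31]
green ((590.1463623046875, -371.71441650390625), (108.00626373291016, 118.87080383300781), 69.27205657958984)
scene [('red', array([354., 246.]), np.int32(158)), ('red', array([149., 304.]), np.int32(133)), ('blue', array([354., 133.]), np.int32(505)), ('blue', array([278., 220.]), np.int32(230)), ('yellow', array([267., 256.]), np.int32(49))]
side [('red', array([296., 144.]), np.int32(38)), ('red', array([189., 254.]), np.int32(159)), ('blue', array([262., 229.]), np.int32(285)), ('yellow', array([366.,  96.]), np.int32(61))]
```

Roller is centred and aligned on the pad, the driver hasn't moved, and the stack stands. Handing in.

```bash
python3 -c "
from cell import arm
print(arm.sign_off())"
```

```text
the job is handed in; nothing more can be done
None
```

The job is handed in: five plates are stacked square to the red line, all six seal sections are rolled flat, and the roller stands centred on its green pad with the screwdriver, jar and lens mount left alone (51.65 s on the clock of 208 s allowed).

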